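# Stamp a disc and hold it ejected

### The job

Pick up the mallet and knock the sprung punch of the green marking stand fully home with its head, with a brisk stroke rather than a slow push, then set the mallet down (do not drop it) back on its rubber mat and let go of it. Then press the stand's red ejector lever down with the fingers until the dial's pointer is in the green band, halfway down, without ever going into the red, and finish while still holding it there: do not let go. Leave everything else on the bench alone.

Things in the scene. Friction and masses are not known exactly. Their poses are not given: they have to be found in the camera images.
- mallet: Mallet, 0.27 kg: yellow cylindrical head, 40 mm across, 64 tall, standing on one flat face on the mat; level flat-sided wooden handle 16 mm wide, 22 high. Origin: centre of the head's lower face; z up along the head; the handle runs along -x, from 20 to 168 mm from the origin, its centre line 32 mm above that face. Head-heavy: balances within 17 mm of the head's axis.
- mallet_grip (a point): Point on the mallet's handle for gripping: on its centre line, 45 mm from the head's axis, 32 mm above the head's lower face. Axes as the mallet's; pinch across y (16 mm). The head can also be pinched (40 mm).
- mallet_head (a point): Centre of the mallet's head, 32 mm above its lower face. Axes as the mallet's.
- mat: Black rubber mat, 240 x 160 mm, 4 mm thick, fixed to the bench; the mallet starts on it. Origin: centre of its underside; x along the long side, z up.
- stand: Green marking stand, fixed. Origin: on the bench straight below the punch; x away from the robot (within 0.3 rad), y left, z up. Base x -80 to +80, y -90 to +60 mm, 30 high; a column at x +45 to +75 mm carries an arm, 40 wide, top 115 high, to the punch; a copper disc lies in the die below it. The lever is along its left side.
- dial (a point): Centre of the white round dial, 66 mm across, lying face up on the stand's base near its right front corner. Its black pointer turns three times as far as the lever, clockwise, over a green band (lever 0.24 to 0.36 rad), then a red one (from 0.50).
- punch_cap (a point): Centre of the flat top of the punch's brass cap, 32 mm across, 10 thick; 150 mm above the bench at rest, 35 mm above the arm's top. It moves down with the punch.
- punch (a joint): How far the sprung punch is down, m: 0 at rest (up), 0.012 at its stop, fully home. Spring 3 N at the start, about 8 N fully home; it springs back up when let go.
- lever_pad (a point): Top centre of the lever's round red pad, 36 mm across, 10 thick, at the lever's near end. In the stand's frame at rest: x -96, y +85, 106 mm high; pivot at x +20, y +85, 45 high, 130 mm away. At mid-band (0.30 rad) the pad is level, its top at x -109, 69 mm high; 7.7 mm higher or lower at the band's ends; 43 high at 0.50 rad.
- lever (a joint): How far the ejector lever is pressed down, rad: 0 at rest (up), 0.6 at the bottom stop. Green band 0.24 to 0.36, red from 0.50. Sprung: about 5 N on the pad to start it, 10 N in the green band, 15 N at the bottom; it springs back up when let go. Pressing it lifts the copper disc in the die.
- beaker: open glass beaker, 90 mm across, 110 tall; bystander. Origin at its underside.
- jar: amber glass jar with a steel cap, 60 mm across, 75 tall; bystander. Origin at its underside.
- squeeze_bottle: white plastic bottle with black cap, 48 mm across, 120 tall; bystander. Origin at its underside.
- bangle: flat brass bangle, 66 mm across, 9 tall; bystander. Origin at its underside.
- ring: small steel finger ring, 23 mm across, 6 tall; bystander. Origin at its underside.
- pliers: red-handled pliers lying flat, 170 mm long, 12 high; bystander. Origin at its underside.
- file: needle file with a wooden handle, 190 mm long, 16 high; bystander. Origin at its underside.

How it is judged (in metres and radians):
On the way, in this order (a step that is already met when the one before it is completed fails the run):
1. the held mallet drives the punch down briskly (the punch moves faster than 0.05 m/s when past 3 mm, the fingers off it) (value of joint punch above 0.003 m and velocity of joint punch above 0.05 m/s and contact force between mallet and punch above 0.5 N and contact force between the fingers and mallet above 1 N and contact force between the fingers and punch below 0.1 N).
2. the mallet has driven the punch fully home (more than 10 mm of its 12 mm) (value of joint punch above 0.01 m and contact force between mallet and punch above 0.5 N and contact force between the fingers and mallet above 1 N and contact force between the fingers and punch below 0.1 N).
3. the mallet is back at rest on its mat, let go of, and the punch is up (x of mallet_head in the frame of mat between -0.12 and 0.12 m and y of mallet_head in the frame of mat between -0.08 and 0.08 m and height (world z) of mallet_head below 0.05 m and contact force between mallet and mat above 0.5 N and contact force between the fingers and mallet below 0.1 N and linear speed of mallet below 0.02 m/s and value of joint punch below 0.002 m), for 0.2 s.
4. the fingers hold the ejector lever in the green band for half a second (value of joint lever between 0.24 and 0.36 rad and contact force between the fingers and lever above 2 N), for 0.5 s.
At the end, for the whole second after the job is handed in: The fingers press the ejector lever (more than 2 N) and keep it still between 0.24 and 0.36 rad through the last second; the mallet rests untouched on the mat, its head's centre over the mat and lower than 50 mm; the punch is up (less than 2 mm down) (all of step 3 and all of step 4 and velocity of joint lever between -0.1 and 0.1 rad/s); the arm keeps its last pose, push and grip.
It fails at once if the lever goes into the red (more than 0.50 rad) (value of joint lever above 0.5 rad).
It fails at once if the mallet is dropped or thrown (faster than 0.7 m/s with no finger on it) (linear speed of mallet above 0.7 m/s and contact force between the fingers and mallet below 0.1 N).
It fails at once if a bystander is moved more than 30 mm (distance of any of beaker, jar, squeeze_bottle, bangle, ring, pliers, file from where it was at the start of the episode above 0.03 m).
It also fails if it takes over 58 s, if anything falls off the work surface, if the arm or the gripper's body presses on something with over 40 N, if the wrist force passes 120 N, or if a joint passes its speed limit or range.

### The arm

A 6-joint arm with a two-finger parallel gripper is mounted at the origin on the work surface. World frame = base frame: x ahead of the robot, y to its left, z up, the work surface at z = 0. Lengths are in m, angles in degrees, forces in N, time in s.
With the tool pointing down it reaches from about 0.25 to 0.725 m from the base axis. Payload 9.7 kg.
Tool frame: the origin (TCP) lies midway between the tips of the shut fingers; the grasp point (between the pads) lies 19 mm behind it (bot.pinch_z is the distance from the TCP to the grasp point, in m); z points along the fingers, y is the line along which they close (so a half turn about z gives the same grasp; the last joint's range is limited). The gripper opens to 85 mm and grips with 20 to 120 N. Pads are 22 mm wide; open, the fingers measure 114 mm over their backs; the gripper's body (76 mm by 85 mm) begins 54 mm behind the grasp point. The pads swing forward as they close: fully open they stand 13 mm farther back than shut.
Start: joints at [0, 4.979, 10.078, 95.1, 0, 90], TCP at [0.55, -0, 0.231] pointing down, gripper open.
Joint ranges: [-179.16, 179.16], [-48.56, 103.87], [-65.8, 70.77], [-126.05, 130.52], [-82.76, 87.17], [-180, 180]. Speed limits (degrees/s): [127.2, 127.2, 147.25, 180, 180, 180].

### API

Orientations are given as [roll, pitch, yaw] about the fixed x, y, z axes, in that order (R = Rz(yaw) Ry(pitch) Rx(roll)).
In Python, from workcell import sensors, camera, ticket, bot gives the robot as it stands.
- The arm moves only by the shell command python3 -m handwheel 'ROWS' [FORCE]. ROWS is a JSON object of lists of equal length, an entry for each row: "gripper": the opening, from -1 (shut) to 1 (fully open); "slide": the shift along the tool's x, y, z in mm, a list of three; "yaw": the turn about the tool's z in rad. A call has 1 to 8 rows; each row shifts and turns the commanded pose from where the row before left it, along the tool's axes as they then stand; what a row does not reach is not made up. A row lasts 1/12 s, in which the tool goes at most 41.7 mm and 7.16 degrees, less where a joint would pass 70% of its speed; a pose out of reach is approached as far as the arm can. A call is refused whole if a number of a shift passes 41.7 or a number of a turn 0.125, either way. A call with a gripper value outside its range is refused whole. The fingers move at their own pace and stop on an object; FORCE is the grip in N (left out, the last holds). Time passes only in rows, so rows that do not move let the fingers close. It gives the time, the measured TCP pose, the force, the opening and the grip force at its end, in the units of the state.
- sensors.get_obs(): the state, without advancing time (a new reading comes with each control period).
- camera(name): name is "scene" or "side" or "wrist"; returns a dict with "img" (384x512x3 uint8, red, green, blue), "fx", "fy", "cx", "cy" (pixels), "R" (3x3) and "t" (3): a world point X has camera coordinates R X + t. Camera axes: x right, y down, z forward; pixel columns grow to the right and rows downward; lengths in m; the calibration is good to about 2 mm. A picture is of the moment at which its call begins. There is no depth.
- ticket.job_done(): hands the job in; it is judged then, once.
The state is a dict: "time": time; "q": joint angles; "qd": joint speeds; "joint_efforts": joint torques, N m; "ee_pos": TCP position; "tcp_rot": TCP orientation; "wrist_force": force on the tool from outside, world axes, zero at the start; "torque": the same for the moment, N m; "opening": finger opening in m; "grasp_force": force on a finger pad.
Only numpy, scipy, OpenCV 4.12 (cv2) and the standard library are available. Lean on these libraries where they do the work, as an engineer would, in place of code of your own. Each camera call takes 0.05 s, during which the arm holds its last target. There are 200 camera calls.

## Working session

There is one attempt and no reset: what is moved stays moved. The work goes in short steps, Python scripts to look and compute and a shell command to move; the robot and the scene stay as the last step left them, time stands still between calls to the robot, and variables do not carry over. Pictures are saved under pics/ and viewed, at most 10 in all, crops included, and the job is handed in when it is done.

```bash
mkdir -p pics; cat > h.py <<'E'
import numpy as np, cv2
from workcell import sensors, camera, ticket, bot
def ray(c,u,v):
    d=c["R"].T@np.array([(u-c["cx"])/c["fx"],(v-c["cy"])/c["fy"],1.0]); o=-c["R"].T@c["t"]; return o,d
def plane(c,u,v,z):
    o,d=ray(c,u,v); return o+d*(z-o[2])/d[2]
def tri(c1,p1,c2,p2):
    A=[];b=[]
    for c,p in((c1,p1),(c2,p2)):
        o,d=ray(c,*p); d/=np.linalg.norm(d); M=np.eye(3)-np.outer(d,d); A.append(M); b.append(M@o)
    X=np.linalg.lstsq(np.vstack(A),np.hstack(b),rcond=None)[0]
    return X,[np.linalg.norm(A[i]@X-b[i]) for i in(0,1)]
def proj(c,X):
    p=c["R"]@np.array(X)+c["t"]; return p[0]/p[2]*c["fx"]+c["cx"],p[1]/p[2]*c["fy"]+c["cy"]
def save(c,n,s=1): cv2.imwrite(n,cv2.resize(c["img"][:,:,::-1],None,fx=s,fy=s))
E
python3 - <<'E'
from h import *
import pickle
d={n:camera(n) for n in("scene","side","wrist")}
pickle.dump(d,open("c0.pkl","wb"))
for n in d:
    c=d[n]; print(n,c["fx"],-c["R"].T@c["t"],c["R"][2])
for n in("scene","side"): save(d[n],f"pics/{n}0.png",1.5)
save(d["wrist"],"pics/wrist0.png",1)
print(sensors.get_obs(),bot.pinch_z)
E
```

```text
scene 413.94541943585347 [ 1.09491101 -0.94108509  0.98087769] [-0.35967139  0.68739523 -0.6309709 ]
side 399.6345932236017 [-0.07962819  0.79975549  0.90149883] [ 0.50917276 -0.62247786 -0.59436051]
wrist 323.03284159805514 [0.54847147 0.07146318 0.37354588] [-0.00114615 -0.28209629 -0.95938541]
{'time': 0.15, 'q': array([8.21561611e-05, 5.00477246e+00, 1.00462602e+01, 9.50990235e+01,
       2.75370875e-04, 9.00012014e+01]), 'qd': array([ 0.104767  , -0.17832345,  0.19189346,  0.08155912,  0.02754295,
        0.03236168]), 'joint_efforts': array([-3.04631758e-03, -5.20762289e+01,  4.65044117e+01,  1.38444663e-02,
       -2.16874664e-04, -1.82086734e-05]), 'ee_pos': array([5.49838459e-01, 2.15815750e-06, 2.30749518e-01]), 'tcp_rot': array([-1.79942464e+02, -2.74164265e-04,  8.99988804e+01]), 'wrist_force': array([-0.48505703, -0.11111024,  0.40396086]), 'torque': array([0.00412638, 0.02716195, 0.02706926]), 'grasp_force': 0.0, 'opening': 0.08496585798152882} 0.0187
```

View pics/scene0.png

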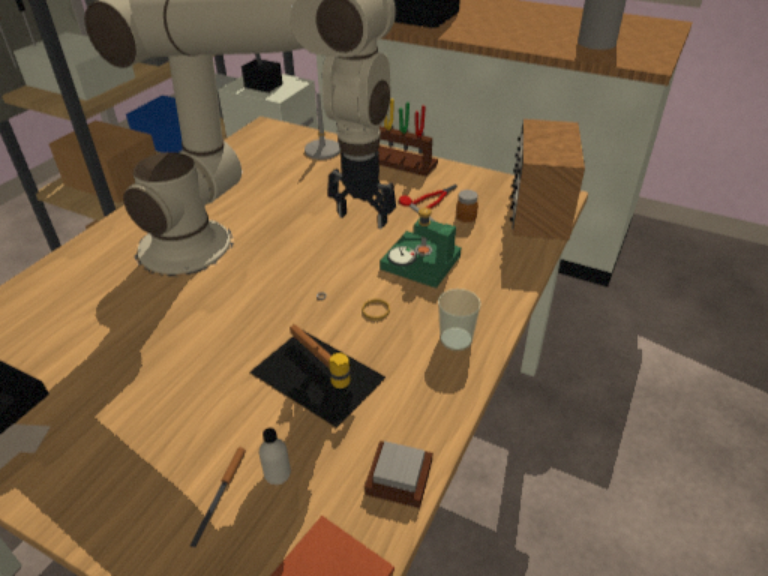

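View pics/side0.png

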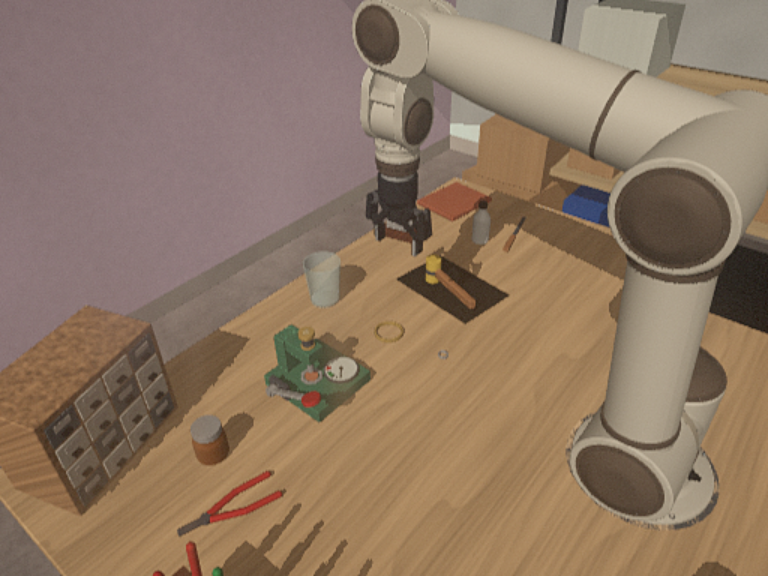

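View pics/wrist0.png

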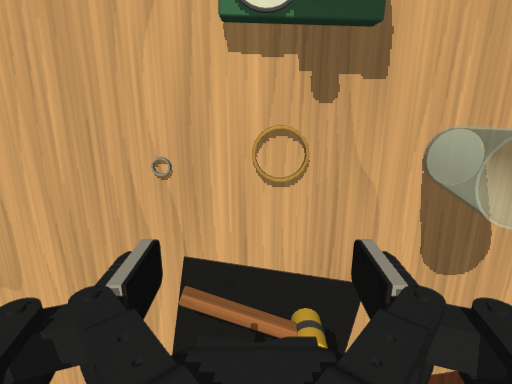

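The scene view shows the mallet head at about (340,370) px with its handle running up-left to (293,330) on the black mat, and the stand's cap at about (424,213). The side view shows the cap at (307,333), the red pad at (311,399), the dial at (341,369) and the mallet head at (433,268). The wrist view shows the handle from (183,297) to (295,330). Next I measure with colour masks.

```bash
python3 - <<'E'
from h import *
import pickle
d=pickle.load(open("c0.pkl","rb"))
def comps(n,lo,hi,roi,mn=15):
    h=cv2.cvtColor(d[n]["img"],cv2.COLOR_RGB2HSV); m=cv2.inRange(h,lo,hi)
    z=np.zeros_like(m); x0,y0,x1,y1=roi; z[y0:y1,x0:x1]=m[y0:y1,x0:x1]
    k,l,s,c=cv2.connectedComponentsWithStats(z)
    return [(s[i].tolist(),c[i].round(1).tolist()) for i in range(1,k) if s[i][4]>=mn],z
S=(160,60,260,290)
for n,roi in(("scene",(160,120,330,290)),("side",(170,160,350,290)),("wrist",(170,240,370,384))):
    print(n,"yellow",comps(n,(20,140,90),(32,255,255),roi)[0])
    print(n,"red",comps(n,(0,180,90),(6,255,255),roi)[0], comps(n,(174,150,90),(180,255,255),roi)[0])
    r,z=comps(n,(0,0,0),(180,120,45),roi,300); print(n,"black",r)
    if r:
        cs,_=cv2.findContours(z,0,1); c=max(cs,key=cv2.contourArea)
        hu=cv2.convexHull(c); print(cv2.approxPolyDP(hu,5,True).reshape(-1,2).tolist())
    print(n,"white",comps(n,(0,0,170),(180,60,255),roi)[0])
    print(n,"brass?",comps(n,(14,120,60),(24,255,255),roi)[0][:0])
a=d["scene"]["img"][110:185,220:310]; b=d["side"]["img"][155:200,265:345]; b2=d["side"]["img"][205:285,170:250]
f=lambda i:cv2.resize(i[:,:,::-1],(390,290),interpolation=cv2.INTER_CUBIC)
cv2.imwrite("pics/crop1.png",np.vstack([np.hstack([f(d["scene"]["img"][135:195,250:330]),f(d["side"]["img"][210:270,175:255])]),np.hstack([f(d["scene"]["img"][210:270,180:260]),f(d["side"]["img"][160:220,260:340])])]))
E
```

```text
scene yellow [([220, 235, 13, 16, 173], [225.9, 242.4]), ([221, 252, 12, 7, 58], [226.7, 255.0])]
scene red [([266, 127, 32, 12, 128], [281.2, 132.1])] []
scene black [([219, 120, 45, 31, 601], [243.0, 130.0]), ([168, 225, 88, 59, 2185], [210.4, 254.0])]
[[255, 252], [222, 283], [168, 247], [195, 225]]
scene white [([260, 165, 15, 10, 101], [266.4, 170.0])]
scene brass? []
side yellow [([284, 170, 10, 11, 93], [288.3, 175.0]), ([284, 182, 8, 8, 39], [287.2, 185.8])]
side red [([201, 264, 11, 7, 28], [205.0, 267.0])] []
side black []
side white [([220, 239, 18, 14, 163], [229.0, 245.0])]
side brass? []
wrist yellow [([291, 308, 30, 16, 311], [305.1, 315.5]), ([297, 327, 31, 21, 313], [313.2, 335.1])]
wrist red [] []
wrist black [([170, 240, 200, 144, 18701], [271.9, 327.3])]
[[363, 244], [369, 253], [369, 383], [170, 383], [184, 258]]
wrist white []
wrist brass? []
```

View pics/crop1.png

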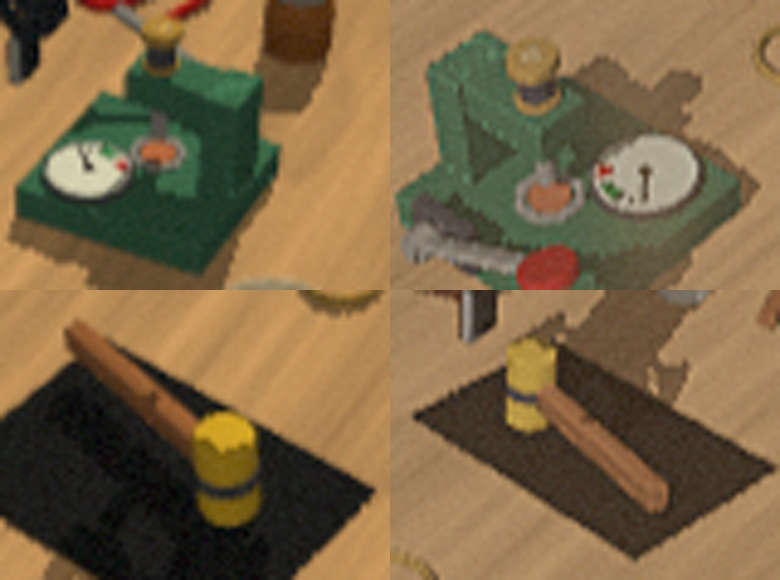

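The crops give these image pixels:

| Point | Scene (px) | Side (px) |
|---|---|---|
| Cap top | (283.4,141) | (204.3,220.8) |
| Copper disc | (282.4,166.7) | (207.6,250.8) |
| Dial | (267,170) | (228.3,245.5) |
| Red pad top | not seen | (207.4,264.2) |
| Head top | (226.4,239.6) | (289.1,172.8) |
| Handle end | (196,219.3) | (314.4,202.4) |

```bash
python3 - <<'E'
from h import *
import pickle
d=pickle.load(open("c0.pkl","rb")); s,e,w=d["scene"],d["side"],d["wrist"]
for n,a,b in(("cap",(283.4,141),(204.3,220.8)),("disc",(282.4,166.7),(207.6,250.8)),("dial",(267,170),(228.3,245.5)),
  ("headtop",(226.4,239.6),(289.1,172.8)),("hend",(196,219.3),(314.4,202.4))):
    X,r=tri(s,a,e,b); print(n,X.round(4),np.round(r,4))
    print('   at wrist',np.round(proj(w,X),1))
print("pad z.106",plane(e,207.4,264.2,.106))
print("mat sc",[plane(s,*p,.004)[:2].round(3).tolist() for p in((255.5,252),(222,283),(168,247),(195,225))])
print("mat wr",[plane(w,*p,.004)[:2].round(3).tolist() for p in((184,257),(363,283))])
print("headtop sc .068",plane(s,226.4,239.6,.068),plane(e,289.1,172.8,.068))
# handle top in wrist
h=cv2.cvtColor(w["img"],cv2.COLOR_RGB2HSV); m=cv2.inRange(h,(4,90,40),(16,255,255)); m[:280]=0;m[345:]=0;m[:,:175]=0;m[:,300:]=0
cs,_=cv2.findContours(m,0,1);c=max(cs,key=cv2.contourArea);print(cv2.minAreaRect(c));print(cv2.approxPolyDP(cv2.convexHull(c),3,True).reshape(-1,2).tolist())
P=cv2.boxPoints(cv2.minAreaRect(c));print([plane(w,*p,.047)[:2].round(4).tolist() for p in P])
E
```

```text
cap [0.5948 0.2257 0.147 ] [0.0016 0.0016]
   at wrist [ 342.5 -208.2]
disc [0.5937 0.2279 0.0282] [0.0016 0.0016]
   at wrist [307.4 -92.9]
dial [0.5541 0.1762 0.0345] [0.0008 0.0008]
   at wrist [262.7 -28.6]
headtop [ 0.6126 -0.2244  0.0648] [0.0022 0.0022]
   at wrist [311.6 353. ]
hend [ 0.4618 -0.1665  0.0339] [0.0016 0.0016]
   at wrist [185.7 294.6]
pad z.106 [0.49748764 0.31432037 0.106     ]
mat sc [[0.69, -0.18], [0.657, -0.328], [0.434, -0.286], [0.455, -0.166]]
mat wr [[0.456, -0.132], [0.687, -0.17]]
headtop sc .068 [ 0.6161146  -0.22568913  0.068     ] [ 0.60813702 -0.22169775  0.068     ]
((235.3686065673828, 310.11297607421875), (129.30252075195312, 40.263580322265625), 9.912752151489258)
[[175, 280], [290, 320], [297, 333], [278, 338], [175, 320]]
[[0.4421, -0.1909], [0.4543, -0.1367], [0.6022, -0.1667], [0.5959, -0.2234]]
```

```bash
python3 -m handwheel '{"gripper":[1,1,1,1,1,1,1],"slide":[[-32,9,0],[-32,9,0],[-32,9,0],[-32,9,0],[-32,9,0],[-32,9,0],[-32,9,0]],"yaw":[0,0,0,0,0,0,0]}'
python3 -m handwheel '{"gripper":[1,1,1,1,1],"slide":[[0,0,0],[0,0,0],[0,0,0],[0,0,0],[0,0,0]],"yaw":[-0.12,-0.12,-0.12,-0.12,-0.12]}'
python3 -m handwheel '{"gripper":[1,1,1,1,1,1,1],"slide":[[0,0,0],[0,0,0],[0,0,0],[0,0,0],[0,0,0],[0,0,0],[0,0,0]],"yaw":[-0.12,-0.12,-0.12,-0.12,-0.12,0,0]}'
python3 - <<'E'
from h import *
import pickle
c=camera("wrist");pickle.dump(c,open("c1.pkl","wb"));save(c,"pics/w1.png")
print(sensors.get_obs()["ee_pos"])
E
```

```text
time: 0.73
ee_pos: [0.6131, -0.2256, 0.2309]
tcp_rot: [-180.0, -0.0, 90.0]
wrist_force: [-0.0, 0.8, -0.1]
opening: 0.0854
grasp_force: 0.0
time: 1.15
ee_pos: [0.6129, -0.2242, 0.2308]
tcp_rot: [-180.0, -0.0, 124.7]
wrist_force: [-0.1, 0.4, -0.5]
opening: 0.0857
grasp_force: 0.0
time: 1.73
ee_pos: [0.613, -0.224, 0.231]
tcp_rot: [180.0, -0.0, 158.5]
wrist_force: [0.7, -1.3, 0.1]
opening: 0.0854
grasp_force: 0.0
[ 0.61293636 -0.22397178  0.23100355]
```

View pics/w1.png

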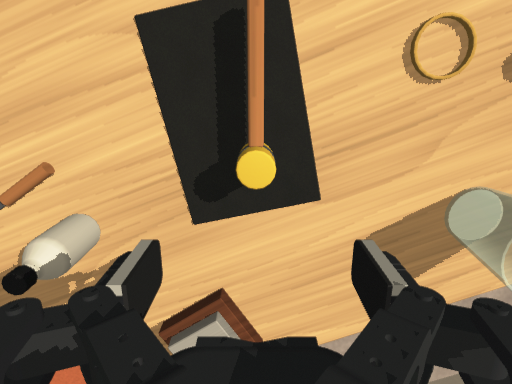

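The wrist picture shows the head's top at about (256,169) and the handle running straight up the image, so the tool lines up with the mallet. I'll measure it exactly.

```bash
python3 - <<'E'
from h import *
import pickle
w=pickle.load(open("c1.pkl","rb"));d=pickle.load(open("c0.pkl","rb"))
h=cv2.cvtColor(w["img"],cv2.COLOR_RGB2HSV)
m=cv2.inRange(h,(20,140,130),(32,255,255));m[:140]=0;m[200:]=0;m[:,:220]=0;m[:,290:]=0
c=max(cv2.findContours(m,0,1)[0],key=cv2.contourArea);(u,v),r=cv2.minEnclosingCircle(c);print(u,v,r)
X=plane(w,u,v,.068);print("head",X, "diam",2*r/323*np.linalg.norm(X+w["R"].T@w["t"]))
print("tri",tri(w,(u,v),d["scene"],(226.4,239.6)),tri(w,(u,v),d["side"],(289.1,172.8)))
m=cv2.inRange(h,(4,90,60),(17,220,220));m[145:]=0;m[:,:235]=0;m[:,275:]=0
m=cv2.morphologyEx(m,cv2.MORPH_OPEN,np.ones((5,5)))
f=[]
for y in(10,60,110,140):
    x=np.where(m[y])[0];f.append((x.min(),x.max()));
print(f)
mm=[(a+b)/2 for a,b in f]
A,B=plane(w,mm[0],10,.042),plane(w,mm[2],110,.042);print("yaw",np.degrees(np.arctan2(*(B-A)[1::-1])))
print("mat",[plane(w,*p,.004)[:2].round(4).tolist() for p in((135,16),(194,224),(320,199))])
E
```

```text
255.5 167.0 21.360109329223633
head [ 0.61050745 -0.22489666  0.068     ] diam 0.04153213859828155
tri (array([ 0.61279126, -0.22404768,  0.06417103]), [np.float64(0.001871436026243337), np.float64(0.0018714360262437838)]) (array([ 0.61089387, -0.22529018,  0.06500144]), [np.float64(0.00028482296187185707), np.float64(0.00028482296187211235)])
[(np.int64(247), np.int64(264)), (np.int64(247), np.int64(264)), (np.int64(248), np.int64(263)), (np.int64(248), np.int64(263))]
yaw -21.586171284545824
mat [[0.4297, -0.2876], [0.6635, -0.3278], [0.6897, -0.1726]]
```

```bash
python3 -m handwheel '{"gripper":[1,1,1,1,1,1,1,1],"slide":[[1,0,30],[0,0,30],[0,0,30],[0,0,30],[0,0,30],[0,0,30],[0,0,20],[0,0,14]],"yaw":[0,0,0,0,0,0,0,0]}' 80
python3 -m handwheel '{"gripper":[0.4,0,-0.3,-0.6,-1,-1,-1,-1],"slide":[[0,0,0],[0,0,0],[0,0,0],[0,0,0],[0,0,0],[0,0,0],[0,0,0],[0,0,0]],"yaw":[0,0,0,0,0,0,0,0]}' 80
python3 -m handwheel '{"gripper":[-1,-1,-1,-1,-1,-1,-1,-1],"slide":[[0,0,-10],[0,0,-20],[0,0,-30],[0,0,-36],[0,0,-36],[0,0,-36],[0,0,-30],[0,0,0]],"yaw":[0,0,0,0,0,0,0,0]}' 80
python3 - <<'E'
from h import *
import pickle
d={n:camera(n) for n in("scene","side","wrist")};pickle.dump(d,open("c2.pkl","wb"))
f=lambda i:cv2.resize(i[:,:,::-1],(390,290),interpolation=cv2.INTER_CUBIC)
cv2.imwrite("pics/crop2.png",np.hstack([f(d["side"]["img"][90:180,235:355]),f(d["wrist"]["img"])]))
E
```

```text
time: 2.45
ee_pos: [0.6107, -0.2232, 0.0142]
tcp_rot: [-180.0, -0.2, 158.5]
wrist_force: [0.4, 0.5, -0.3]
opening: 0.0851
grasp_force: 0.0
time: 3.12
ee_pos: [0.6132, -0.2241, 0.0193]
tcp_rot: [180.0, 0.2, 158.7]
wrist_force: [-0.2, -0.1, 6.2]
opening: 0.0385
grasp_force: 80.2
time: 3.78
ee_pos: [0.6132, -0.224, 0.2234]
tcp_rot: [180.0, 0.5, 158.7]
wrist_force: [1.9, -0.4, -1.5]
opening: 0.0388
grasp_force: 80.5
```

View pics/crop2.png

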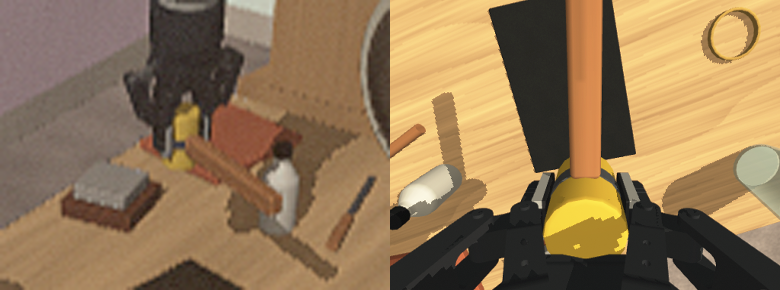

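The mallet is held level by its head. The handle end is clear of everything. I'll carry it to above the cap.

```bash
python3 -m handwheel '{"gripper":[-1,-1,-1,-1,-1,-1,-1,-1],"slide":[[0,0,-20],[6,12,-20],[11,25,0],[12,28,0],[12,28,0],[12,28,0],[12,28,0],[12,28,0]],"yaw":[0,0,0,0,0,0,0,0]}' 110
python3 -m handwheel '{"gripper":[-1,-1,-1,-1,-1,-1,-1,-1],"slide":[[12,28,0],[12,28,0],[12,28,0],[12,28,0],[12,28,0],[12,28,0],[12,25,0],[10,18,0]],"yaw":[0,0,0,0,0,0,0,0]}' 110
python3 -m handwheel '{"gripper":[-1,-1,-1,-1],"slide":[[6,12,0],[3,7,0],[0,0,0],[0,0,0]],"yaw":[0,0,0,0]}' 110
python3 - <<'E'
from h import *
import pickle
d={n:camera(n) for n in("scene","side","wrist")};pickle.dump(d,open("c3.pkl","wb"))
o=sensors.get_obs();print(o["ee_pos"],o["tcp_rot"],o["opening"])
f=lambda i:cv2.resize(i[:,:,::-1],(390,290),interpolation=cv2.INTER_CUBIC)
cv2.imwrite("pics/crop3.png",np.hstack([f(d["scene"]["img"][95:185,220:340]),f(d["side"]["img"][165:275,145:265])]))
E
```

```text
time: 4.6
ee_pos: [0.6034, -0.0294, 0.253]
tcp_rot: [-179.9, -0.2, 158.7]
wrist_force: [0.3, -0.1, -2.7]
opening: 0.0383
grasp_force: 110.5
time: 5.27
ee_pos: [0.5923, 0.2021, 0.2527]
tcp_rot: [-179.9, -0.2, 158.8]
wrist_force: [0.7, -0.4, -3.2]
opening: 0.0382
grasp_force: 110.6
time: 5.6
ee_pos: [0.5918, 0.2203, 0.2546]
tcp_rot: [-179.9, -0.0, 158.7]
wrist_force: [-0.1, 0.2, -2.4]
opening: 0.0383
grasp_force: 110.6
[0.59201712 0.21971418 0.25532156] [-1.79989631e+02  6.38441741e-03  1.58673938e+02] 0.038325363475420676
```

View pics/crop3.png

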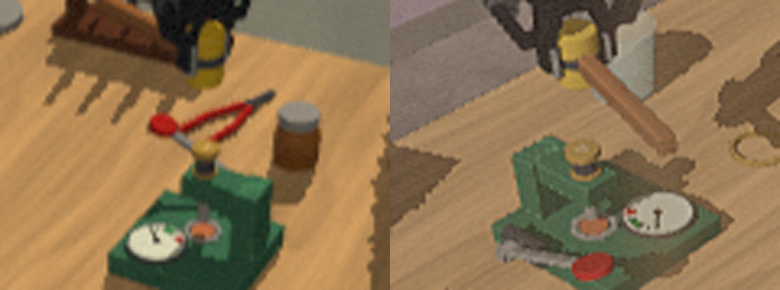

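The head hangs just above the cap. Its lower face sits at about scene crop (206,78) and side crop (578,75), with the cap at (207,147) and (583,147). I'll check the height and offset numerically.

```bash
python3 - <<'E'
from h import *
import pickle
d=pickle.load(open("c3.pkl","rb"));s,e=d["scene"],d["side"]
S=lambda x,y:(220+x/3.25,95+y/3.222)
E_=lambda x,y:(145+(x-390)/3.25,165+y/2.636)
print("head low",tri(s,S(206,79),e,E_(578,75)))
print("cap",tri(s,S(207,147),e,E_(583,147)))
# wrist rays
w=d["wrist"];print("cap in wrist",proj(w,(.595,.226,.15)))
E
```

```text
head low (array([0.59533425, 0.2181764 , 0.24081249]), [np.float64(0.0012387325692593792), np.float64(0.0012387325692590466)])
cap (array([0.59480915, 0.22636584, 0.14787276]), [np.float64(0.0024307263736232966), np.float64(0.0024307263736235004)])
cap in wrist (np.float64(266.1937484125494), np.float64(186.2603664533955))
```

```bash
python3 -m handwheel '{"gripper":[-1,-1,-1,-1,-1,-1],"slide":[[2,7,10],[0,0,20],[0,0,20],[0,0,14],[0,0,0],[0,0,0]],"yaw":[0,0,0,0,0,0]}' 110
```

```text
time: 6.25
ee_pos: [0.5921, 0.2278, 0.1904]
tcp_rot: [-179.9, -0.1, 158.7]
wrist_force: [0.1, 0.8, -2.2]
opening: 0.0381
grasp_force: 110.8
```

```bash
python3 -m handwheel '{"gripper":[-1,-1,-1,-1],"slide":[[0,0,20],[0,0,22],[0,0,0],[0,0,0]],"yaw":[0,0,0,0]}' 110
```

```text
time: 6.58
ee_pos: [0.594, 0.2286, 0.1526]
tcp_rot: [179.8, 0.3, 158.7]
wrist_force: [3.1, -0.5, 3.6]
opening: 0.0381
grasp_force: 110.9
```

```bash
python3 -m handwheel '{"gripper":[-1,-1,-1],"slide":[[0,0,5],[0,0,0],[0,0,0]],"yaw":[0,0,0]}' 110;python3 -m handwheel '{"gripper":[-1,-1,-1],"slide":[[0,0,5],[0,0,0],[0,0,0]],"yaw":[0,0,0]}' 110
```

```text
time: 6.83
ee_pos: [0.5943, 0.2285, 0.1511]
tcp_rot: [179.7, 0.4, 158.7]
wrist_force: [-4.0, -2.6, 24.5]
opening: 0.0379
grasp_force: 112.9
time: 7.08
ee_pos: [0.5945, 0.2286, 0.1508]
tcp_rot: [179.5, 0.6, 158.7]
wrist_force: [-13.8, -6.0, 49.8]
opening: 0.0382
grasp_force: 115.8
```

The force rises against the stop at TCP z 0.151, so the punch is home. I'll repeat once, so a single brisk stroke goes clearly all the way.

```bash
python3 -m handwheel '{"gripper":[-1,-1,-1,-1,-1],"slide":[[0,0,-25],[0,0,-25],[0,0,0],[0,0,0],[0,0,0]],"yaw":[0,0,0,0,0]}' 110;python3 -m handwheel '{"gripper":[-1,-1,-1,-1],"slide":[[0,0,22],[0,0,24],[0,0,0],[0,0,0]],"yaw":[0,0,0,0]}' 110
```

```text
time: 7.5
ee_pos: [0.5926, 0.2282, 0.1891]
tcp_rot: [180.0, 0.0, 158.7]
wrist_force: [-0.4, 0.2, -2.9]
opening: 0.038
grasp_force: 110.6
time: 7.83
ee_pos: [0.594, 0.2284, 0.1451]
tcp_rot: [179.8, 0.3, 158.7]
wrist_force: [5.2, 0.1, 11.0]
opening: 0.0382
grasp_force: 110.8
```

```bash
python3 -m handwheel '{"gripper":[-1,-1,-1,-1,-1,-1,-1,-1],"slide":[[0,0,-20],[0,0,-35],[0,0,-35],[0,0,-20],[-5,-12,0],[-10,-22,0],[-12,-28,0],[-12,-28,0]],"yaw":[0,0,0,0,0,0,0,0]}' 110
python3 -m handwheel '{"gripper":[-1,-1,-1,-1,-1,-1,-1,-1],"slide":[[-12,-28,0],[-12,-28,0],[-12,-28,0],[-12,-28,0],[-12,-28,0],[-12,-28,0],[-12,-28,0],[-12,-28,0]],"yaw":[0,0,0,0,0,0,0,0]}' 110
python3 -m handwheel '{"gripper":[-1,-1,-1,-1,-1,-1,-1],"slide":[[-12,-28,0],[-12,-28,0],[-12,-28,0],[-12,-24,0],[-7,-11,0],[0,0,0],[0,0,0]],"yaw":[0,0,0,0,0,0,0]}' 110
python3 - <<'E'
from h import *
import pickle
d={n:camera(n) for n in("scene","side","wrist")};pickle.dump(d,open("c4.pkl","wb"))
o=sensors.get_obs();print(o["ee_pos"],o["tcp_rot"],o["opening"])
f=lambda i:cv2.resize(i[:,:,::-1],(390,290),interpolation=cv2.INTER_CUBIC)
cv2.imwrite("pics/crop4.png",np.hstack([f(d["scene"]["img"][165:265,165:285]),f(d["side"]["img"][80:180,235:355])]))
E
```

```text
time: 8.5
ee_pos: [0.5957, 0.129, 0.2507]
tcp_rot: [-179.9, -0.1, 158.8]
wrist_force: [-0.2, 0.4, -2.2]
opening: 0.038
grasp_force: 109.1
time: 9.17
ee_pos: [0.6037, -0.1153, 0.2509]
tcp_rot: [-180.0, -0.2, 158.7]
wrist_force: [0.4, 0.7, -1.6]
opening: 0.0382
grasp_force: 109.0
time: 9.75
ee_pos: [0.612, -0.2451, 0.2508]
tcp_rot: [180.0, -0.2, 158.7]
wrist_force: [-0.2, 0.0, -2.6]
opening: 0.0382
grasp_force: 109.0
[ 0.61242832 -0.24337856  0.2525777 ] [ 1.79990607e+02 -6.87059569e-02  1.58802020e+02] 0.0379405190170053
```

View pics/crop4.png

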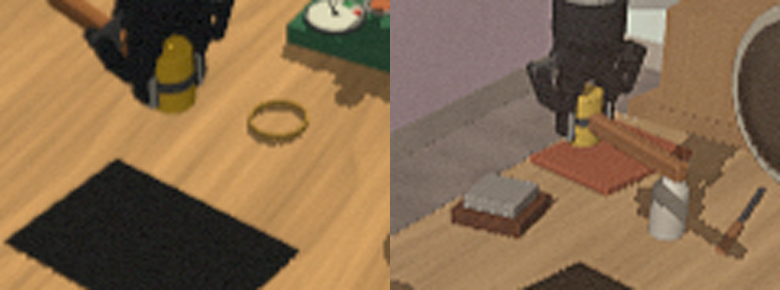

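The handle now looks pitched up in the side view, with its end at crop (685,165). I'll measure that tilt before placing.

```bash
python3 - <<'E'
from h import *
import pickle
d=pickle.load(open("c4.pkl","rb"));s,e,w=d["scene"],d["side"],d["wrist"]
f=lambda i:cv2.resize(i[:,:,::-1],(390,290),interpolation=cv2.INTER_CUBIC)
cv2.imwrite("pics/crop5.png",np.vstack([np.hstack([f(s["img"][145:205,165:245]),f(e["img"][100:160,275:355])]),np.hstack([f(w["img"]),f(pickle.load(open("c2.pkl","rb"))["side"]["img"][100:160,275:355])])]))
E
```

```text
(no output)
```

View pics/crop5.png

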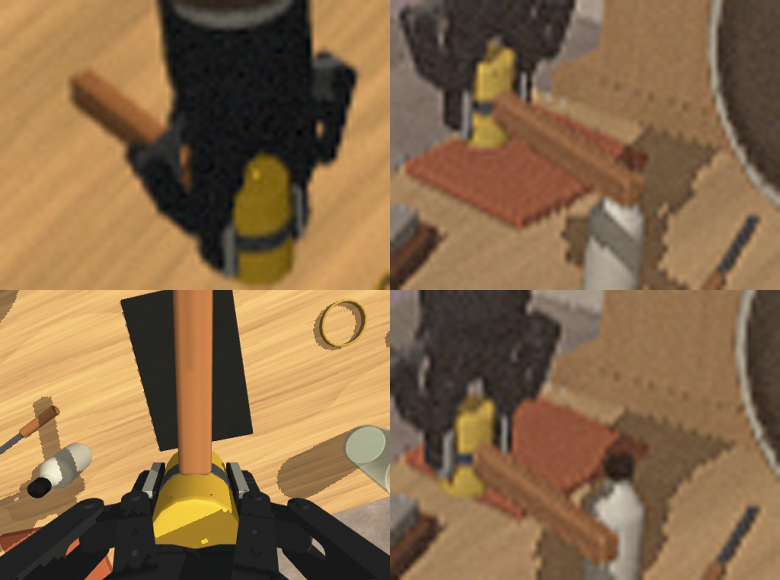

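The end face is at scene crop (83,88) and side crop (627,187), and the band is at scene crop (262,237) and side crop (488,107).

```bash
python3 - <<'E'
from h import *
import pickle
d=pickle.load(open("c4.pkl","rb"));s,e,w=d["scene"],d["side"],d["wrist"]
S=lambda x,y:(165+x/4.875,145+y/4.833)
E_=lambda x,y:(275+(x-390)/4.875,100+y/4.833)
print("end",tri(s,S(83,88),e,E_(627,187)))
e2=pickle.load(open("c2.pkl","rb"))["side"]
for n,c,p,tz,xy in(("now",e,E_(627,187),.2526,(.6124,-.2434)),("before",e2,E_(600,545-290),.2234,(.6132,-.224))):
    # end in the vertical plane through the head axis along the mallet handle
    o,dd=ray(c,*p); nrm=np.array([-np.sin(np.radians(158.7)),np.cos(np.radians(158.7)),0]); a=np.array([*xy,0])
    X=o+dd*(nrm@(a-o))/(nrm@dd); print(n,X,"dist",np.linalg.norm(X[:2]-xy),"z-tcp",X[2]-tz)
for p in((262,282),):
    print("headbottom scene",plane(s,*S(264,272),.2526-.007))
print("headbottom tri",tri(s,S(264,272),e,E_(490,138)))
E
```

```text
end (array([ 0.46062629, -0.18930421,  0.27685088]), [np.float64(0.00012697924343430024), np.float64(0.0001269792434344489)])
now [ 0.45728149 -0.18292182  0.28081841] dist 0.16649132883851822 z-tcp 0.028218405863885188
before [ 0.46249818 -0.16524381  0.23591708] dist 0.1617508234151877 z-tcp 0.012517081226784021
headbottom scene [ 0.62135671 -0.25342545  0.2456    ]
headbottom tri (array([ 0.6129263 , -0.24922051,  0.23847265]), [np.float64(0.004559464756120279), np.float64(0.004559464756119559)])
```

The handle end is level with the head centre (TCP +0.026), and the mallet has only slid up about 8 mm in the grip. The mat should touch at TCP z ≈ 0.011.

```bash
python3 -m handwheel '{"gripper":[-1,-1,-1,-1,-1,-1,-1,-1],"slide":[[0,0,20],[0,0,35],[0,0,38],[0,0,38],[0,0,38],[0,0,30],[0,0,16],[0,0,6]],"yaw":[0,0,0,0,0,0,0,0]}' 110
python3 -m handwheel '{"gripper":[-1,-1,-1,-1,-1],"slide":[[0,0,4],[0,0,4],[0,0,3],[0,0,0],[0,0,0]],"yaw":[0,0,0,0,0]}' 110
```

```text
time: 10.57
ee_pos: [0.6107, -0.2423, 0.0284]
tcp_rot: [180.0, -0.3, 158.8]
wrist_force: [-0.3, -0.2, -2.5]
opening: 0.0378
grasp_force: 109.0
time: 10.98
ee_pos: [0.6131, -0.2444, 0.0223]
tcp_rot: [-180.0, 0.1, 158.8]
wrist_force: [-0.3, -0.4, -2.6]
opening: 0.038
grasp_force: 109.0
```

```bash
python3 -m handwheel '{"gripper":[-1,-1,-1,-1,-1],"slide":[[0,0,4],[0,0,3],[0,0,0],[0,0,0],[0,0,0]],"yaw":[0,0,0,0,0]}' 110
python3 -m handwheel '{"gripper":[-1,-1,-1,-1],"slide":[[0,0,2],[0,0,1],[0,0,0],[0,0,0]],"yaw":[0,0,0,0]}' 110
```

```text
time: 11.4
ee_pos: [0.6126, -0.2443, 0.0143]
tcp_rot: [180.0, -0.0, 158.8]
wrist_force: [-0.0, -0.2, -3.0]
opening: 0.038
grasp_force: 109.0
time: 11.73
ee_pos: [0.6126, -0.2442, 0.0112]
tcp_rot: [180.0, -0.0, 158.8]
wrist_force: [0.3, -0.5, -2.4]
opening: 0.0382
grasp_force: 110.2
```

```bash
python3 -m handwheel '{"gripper":[-1,-1,-1,-1],"slide":[[0,0,2],[0,0,0],[0,0,0],[0,0,0]],"yaw":[0,0,0,0]}' 110
python3 -m handwheel '{"gripper":[-1,-1,-1,-1],"slide":[[0,0,2],[0,0,0],[0,0,0],[0,0,0]],"yaw":[0,0,0,0]}' 110
```

```text
time: 12.07
ee_pos: [0.6127, -0.2443, 0.0111]
tcp_rot: [-180.0, 0.1, 158.8]
wrist_force: [-7.0, 1.9, 9.6]
opening: 0.0379
grasp_force: 111.0
time: 12.4
ee_pos: [0.6128, -0.2443, 0.0111]
tcp_rot: [-180.0, 0.1, 158.8]
wrist_force: [-11.8, 5.0, 22.9]
opening: 0.0383
grasp_force: 112.1
```

Contact is at 0.0111, as predicted. I'll ease off, open and rise.

```bash
python3 -m handwheel '{"gripper":[-1,-1,-0.1,0.1,0.3,0.6,1,1],"slide":[[0,0,-3],[0,0,0],[0,0,0],[0,0,0],[0,0,0],[0,0,0],[0,0,0],[0,0,0]],"yaw":[0,0,0,0,0,0,0,0]}' 20
python3 -m handwheel '{"gripper":[1,1,1,1,1,1,1,1],"slide":[[0,0,-10],[0,0,-25],[0,0,-36],[0,0,-36],[0,0,-36],[0,0,-36],[0,0,-36],[0,0,0]],"yaw":[0,0,0,0,0,0,0,0]}' 20
python3 - <<'E'
from h import *
import pickle
d={n:camera(n) for n in("scene","side","wrist")};pickle.dump(d,open("c5.pkl","wb"))
f=lambda i:cv2.resize(i[:,:,::-1],(390,290),interpolation=cv2.INTER_CUBIC)
cv2.imwrite("pics/crop6.png",np.hstack([f(d["scene"]["img"][200:290,165:285]),f(d["wrist"]["img"])]))
E
```

```text
time: 13.07
ee_pos: [0.6126, -0.2442, 0.01]
tcp_rot: [180.0, -0.0, 158.8]
wrist_force: [-0.5, 0.8, 0.2]
opening: 0.0854
grasp_force: 0.0
time: 13.73
ee_pos: [0.6139, -0.2448, 0.2348]
tcp_rot: [-180.0, 0.6, 158.8]
wrist_force: [0.8, -0.8, 2.1]
opening: 0.0852
grasp_force: 0.0
```

View pics/crop6.png

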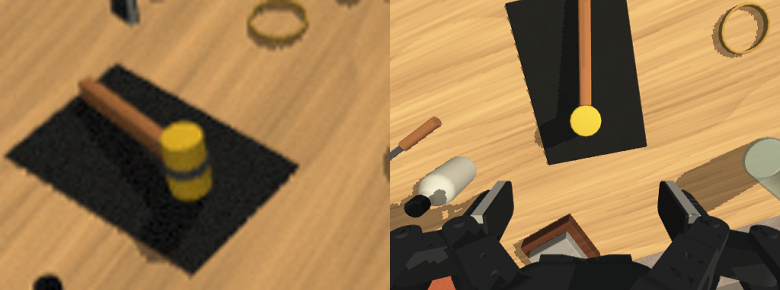

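Seen from above, the mallet stands upright on the mat, with the head top at about (585,121) in the crop. Next I shut the fingers and go to above the lever pad.

```bash
python3 -m handwheel '{"gripper":[1,0.5,0,-0.5,-1,-1,-1,-1],"slide":[[10,15,-10],[18,28,0],[20,30,0],[20,30,0],[20,30,0],[20,30,0],[20,30,0],[20,30,0]],"yaw":[0,0,0,0,0,0,0,0]}' 60
python3 -m handwheel '{"gripper":[-1,-1,-1,-1,-1,-1,-1,-1],"slide":[[20,30,0],[20,30,0],[20,30,0],[20,30,0],[20,30,0],[20,30,0],[20,30,0],[16,26,0]],"yaw":[0,0,0,0,0,0,0,0]}' 60
python3 -m handwheel '{"gripper":[-1,-1,-1,-1],"slide":[[8,16,0],[0,0,0],[0,0,0],[0,0,0]],"yaw":[0,0,0,0]}' 60
python3 - <<'E'
from h import *
import pickle
d={n:camera(n) for n in("scene","side","wrist")};pickle.dump(d,open("c6.pkl","wb"))
w,e=d["wrist"],d["side"]
o=sensors.get_obs();print(o["ee_pos"],o["tcp_rot"],o["opening"])
print("expect pad px",proj(w,(.4975,.3143,.106)),"cap",proj(w,(.595,.226,.15)))
for n in("wrist","side"):
    h=cv2.cvtColor(d[n]["img"],cv2.COLOR_RGB2HSV);m=cv2.inRange(h,(0,150,70),(7,255,255))|cv2.inRange(h,(172,150,70),(180,255,255))
    k,l,s,c=cv2.connectedComponentsWithStats(m);print(n,[(s[i].tolist(),c[i].round(1).tolist()) for i in range(1,k) if s[i][4]>40])
E
```

```text
time: 14.55
ee_pos: [0.5538, 0.0193, 0.2344]
tcp_rot: [-180.0, -0.1, 158.8]
wrist_force: [0.0, 0.1, 0.3]
opening: 0.0006
grasp_force: 0.0
time: 15.22
ee_pos: [0.4936, 0.2959, 0.2344]
tcp_rot: [-179.9, -0.1, 158.8]
wrist_force: [0.9, -0.4, 0.6]
opening: 0.0
grasp_force: 0.0
time: 15.55
ee_pos: [0.4934, 0.311, 0.2347]
tcp_rot: [-179.9, -0.0, 158.8]
wrist_force: [-0.0, 0.6, 0.1]
opening: -0.0001
grasp_force: 0.0
[0.49409161 0.31052118 0.23533025] [-1.79990646e+02 -1.34166191e-03  1.58677922e+02] 0.00011735401588034385
expect pad px (np.float64(262.9625164331114), np.float64(180.05417236706865)) cap (np.float64(208.22423184678334), np.float64(333.25664995711884))
wrist [([357, 74, 113, 23, 1279], [413.3, 82.5]), ([355, 98, 113, 32, 1147], [411.8, 116.8]), ([245, 161, 41, 38, 1208], [264.7, 179.3]), ([187, 258, 10, 9, 57], [191.2, 261.7])]
side [([201, 261, 13, 10, 101], [206.9, 265.7]), ([138, 314, 50, 35, 436], [161.1, 333.3]), ([124, 361, 10, 23, 133], [128.4, 372.5])]
```

The wrist view gives the pad at (264.7,179.3) against an expected (263,180), so both views agree on pad (0.4975, 0.314, 0.106). Going down.

```bash
python3 -m handwheel '{"gripper":[-1,-1,-1,-1,-1,-1,-1,-1],"slide":[[5,2,15],[0,0,25],[0,0,25],[0,0,25],[0,0,20],[0,0,8],[0,0,0],[0,0,0]],"yaw":[0,0,0,0,0,0,0,0]}' 60
python3 -m handwheel '{"gripper":[-1,-1,-1,-1,-1,-1,-1,-1],"slide":[[0,0,6],[0,0,6],[0,0,6],[0,0,6],[0,0,6],[0,0,0],[0,0,0],[0,0,0]],"yaw":[0,0,0,0,0,0,0,0]}' 60
```

```text
time: 16.37
ee_pos: [0.4903, 0.3148, 0.1181]
tcp_rot: [180.0, 0.0, 158.7]
wrist_force: [0.3, 0.6, 0.6]
opening: 0.0002
grasp_force: 0.0
time: 17.03
ee_pos: [0.4903, 0.3157, 0.0889]
tcp_rot: [179.9, 0.0, 158.8]
wrist_force: [-3.1, -0.6, 8.4]
opening: 0.0001
grasp_force: 3.7
```

```bash
python3 -m handwheel '{"gripper":[-1,-1,-1,-1,-1,-1,-1,-1],"slide":[[0,0,5],[0,0,5],[0,0,5],[0,0,3],[0,0,0],[0,0,0],[0,0,0],[0,0,0]],"yaw":[0,0,0,0,0,0,0,0]}' 60
python3 - <<'E'
from h import *
import pickle
d={n:camera(n) for n in("scene","side","wrist")};pickle.dump(d,open("c7.pkl","wb"))
o=sensors.get_obs();print(o["ee_pos"],o["wrist_force"])
# dial: pointer direction by dark pixels inside the white face (scene, before vs now)
c0=pickle.load(open("c0.pkl","rb"))
import math
for nm,D in(("rest",c0),("now",d)):
  for n in("scene","side"):
    c=D[n]; X0=np.array((.5541,.1762,.0345)); N=161; g=np.linspace(-.034,.034,N)
    P=np.array([[proj(c,X0+(x,y,0)) for y in g] for x in g],np.float32)
    im=cv2.remap(c["img"],P[:,:,0],P[:,:,1],cv2.INTER_LINEAR); h=cv2.cvtColor(im,cv2.COLOR_RGB2HSV)
    xx,yy=np.meshgrid(g,g,indexing="ij"); r=np.hypot(xx,yy)
    def ang(m):
        if m.sum()<5: return None
        return round(math.degrees(math.atan2(yy[m].mean(),xx[m].mean())),1),int(m.sum())
    ins=(r<.027)
    dk=ins&(r>.006)&(r<.019)&(h[:,:,2]<np.percentile(h[:,:,2][ins],75)*.5)&(h[:,:,1]<110)
    gr=ins&(h[:,:,0]>45)&(h[:,:,0]<90)&(h[:,:,1]>90); rd=ins&((h[:,:,0]<8)|(h[:,:,0]>170))&(h[:,:,1]>120)
    print(nm,n,"pointer",ang(dk),"green",ang(gr),"red",ang(rd))
E
```

```text
time: 17.7
ee_pos: [0.4895, 0.3159, 0.0711]
tcp_rot: [179.9, -0.0, 158.8]
wrist_force: [-8.0, -0.8, 9.9]
opening: -0.0003
grasp_force: 5.3
[0.48953921 0.3158831  0.07106365] [-7.68783452  0.05978152 10.9658583 ]
rest scene pointer (99.3, 172) green None red None
rest side pointer None green (73.7, 43) red (33.3, 38)
now scene pointer (81.0, 82) green None red None
now side pointer None green None red None
```

```bash
python3 - <<'E'
from h import *
import pickle
a=pickle.load(open("c0.pkl","rb"));b=pickle.load(open("c6.pkl","rb"));d=pickle.load(open("c7.pkl","rb"))
print("dial in wrist now",proj(d["wrist"],(.554,.176,.035)),"c6",proj(b["wrist"],(.554,.176,.035)))
def prof(c,X0):
    out=[]
    for t in range(-20,200,10):
        v=[]
        for r in np.linspace(.007,.018,8):
            u=proj(c,np.array(X0)+(r*np.cos(np.radians(t)),r*np.sin(np.radians(t)),0))
            v.append(cv2.getRectSubPix(c["img"],(1,1),u)[0,0].astype(int).sum()//3)
        out.append(int(np.mean(v)))
    return out
print(list(range(-20,200,10)))
for nm,D in(("rest",a),("c6",b),("now",d)):
    c=D["scene"];X=plane(c,267,170,.035);print(nm,X[:2].round(4),prof(c,X))
    if nm!="now":
        c=D["side"];X=plane(c,228.3,245.5,.035);print(" side",prof(c,X))
E
```

```text
dial in wrist now (np.float64(102.8404236992161), np.float64(367.7656772309592)) c6 (np.float64(169.2213778673979), np.float64(248.59009274975938))
[-20, -10, 0, 10, 20, 30, 40, 50, 60, 70, 80, 90, 100, 110, 120, 130, 140, 150, 160, 170, 180, 190]
rest [0.555  0.1763] [198, 196, 194, 193, 191, 190, 189, 186, 180, 171, 157, 143, 134, 110, 111, 164, 191, 197, 197, 196, 196, 196]
 side [142, 140, 140, 142, 143, 149, 154, 158, 159, 158, 155, 145, 125, 108, 121, 171, 163, 162, 162, 162, 162, 162]
c6 [0.555  0.1763] [200, 198, 196, 194, 193, 192, 190, 187, 181, 172, 159, 145, 135, 110, 111, 166, 193, 199, 199, 198, 198, 198]
 side [140, 138, 137, 137, 138, 145, 151, 155, 157, 155, 151, 141, 121, 105, 117, 167, 161, 160, 158, 157, 158, 159]
now [0.555  0.1763] [199, 196, 194, 192, 191, 189, 184, 175, 159, 132, 111, 118, 144, 159, 170, 184, 187, 179, 159, 146, 139, 134]
```

The dial pointer reading is coarse at this scale. I'll pin down the dial's centre and bands in the sharper wrist picture.

```bash
python3 - <<'E'
from h import *
import pickle
b=pickle.load(open("c6.pkl","rb"));d=pickle.load(open("c7.pkl","rb"))
c=b["wrist"];h=cv2.cvtColor(c["img"],cv2.COLOR_RGB2HSV)
m=cv2.inRange(h,(0,0,120),(180,60,255)); z=np.zeros_like(m); z[200:300,110:225]=m[200:300,110:225]
z=cv2.morphologyEx(z,cv2.MORPH_OPEN,np.ones((3,3)))
k=max(cv2.findContours(z,0,1)[0],key=cv2.contourArea);print(cv2.contourArea(k),cv2.boundingRect(k))
el=cv2.fitEllipse(cv2.convexHull(k));print(el);X=plane(c,*el[0],.035);print("dial",X)
def prof(c,X0,r0=.007,r1=.018):
    o={}
    for t in range(-20,200,10):
        v=[cv2.getRectSubPix(c["img"],(1,1),proj(c,np.array(X0)+(r*np.cos(np.radians(t)),r*np.sin(np.radians(t)),0)))[0,0].astype(int) for r in np.linspace(r0,r1,8)]
        o[t]=np.mean(v,0).astype(int).tolist()
    return o
print("inner",{t:sum(v)//3 for t,v in prof(c,X).items()})
print("outer",{t:v for t,v in prof(c,X,.02,.029).items() if t%20==0 or 1})
w=d["wrist"];print("now wrist inner",{t:sum(v)//3 for t,v in prof(w,X).items()})
for nm,D in(("rest",b),("now",d)):
    for dx in(-.003,0,.003):
        print(nm,dx,[sum(v)//3 for v in prof(D["scene"],X+(dx,0,0)).values()])
E
```

```text
1923.5 (144, 225, 57, 50)
((171.8251953125, 249.7700958251953), (50.5754508972168, 57.25562286376953), 102.96016693115234)
dial [0.55650164 0.17818355 0.035     ]
inner {-20: 207, -10: 210, 0: 210, 10: 212, 20: 213, 30: 212, 40: 212, 50: 211, 60: 211, 70: 212, 80: 212, 90: 212, 100: 212, 110: 211, 120: 162, 130: 57, 140: 200, 150: 212, 160: 212, 170: 211, 180: 210, 190: 211}
outer {-20: [220, 216, 182], -10: [205, 201, 169], 0: [195, 192, 162], 10: [213, 209, 176], 20: [210, 182, 152], 30: [200, 94, 78], 40: [199, 88, 73], 50: [226, 222, 187], 60: [103, 129, 92], 70: [83, 150, 86], 80: [78, 146, 82], 90: [120, 154, 107], 100: [226, 222, 188], 110: [152, 148, 124], 120: [224, 221, 186], 130: [93, 90, 76], 140: [226, 222, 187], 150: [226, 222, 187], 160: [226, 222, 188], 170: [227, 223, 188], 180: [225, 221, 187], 190: [226, 222, 187]}
now wrist inner {-20: 19, -10: 19, 0: 19, 10: 19, 20: 19, 30: 19, 40: 19, 50: 19, 60: 19, 70: 19, 80: 19, 90: 19, 100: 19, 110: 19, 120: 19, 130: 19, 140: 20, 150: 22, 160: 26, 170: 28, 180: 35, 190: 38}
rest -0.003 [194, 191, 190, 189, 189, 189, 186, 182, 177, 171, 164, 159, 145, 108, 124, 170, 195, 198, 198, 199, 198, 197]
rest 0 [199, 198, 198, 198, 197, 197, 196, 194, 192, 190, 183, 175, 161, 146, 109, 110, 158, 186, 195, 198, 198, 198]
rest 0.003 [200, 200, 200, 201, 201, 200, 197, 197, 196, 195, 194, 190, 184, 167, 140, 102, 106, 145, 170, 184, 191, 194]
now -0.003 [192, 188, 187, 186, 184, 180, 173, 160, 140, 119, 121, 149, 169, 177, 184, 188, 182, 171, 155, 142, 135, 131]
now 0 [196, 195, 195, 196, 196, 194, 191, 187, 175, 155, 126, 119, 138, 158, 165, 171, 178, 182, 177, 164, 154, 149]
now 0.003 [197, 198, 198, 199, 200, 199, 196, 195, 192, 186, 169, 136, 122, 132, 143, 146, 152, 162, 173, 173, 167, 164]
```

With the better centre, the pointer sits at 128° at rest and the green band spans about 58–92°. It now reads about 86°, at the band's near edge, so I'll press 5 mm more.

```bash
python3 -m handwheel '{"gripper":[-1,-1,-1,-1,-1,-1,-1,-1],"slide":[[0,0,3],[0,0,2],[0,0,0],[0,0,0],[0,0,0],[0,0,0],[0,0,0],[0,0,0]],"yaw":[0,0,0,0,0,0,0,0]}' 60
python3 - <<'E'
from h import *
d=camera("scene");b=camera("side");X=np.array((.5565,.1782,.035))
def prof(c,X0):
    return [int(np.mean([cv2.getRectSubPix(c["img"],(1,1),proj(c,X0+(r*np.cos(t),r*np.sin(t),0)))[0,0].astype(float).mean() for r in np.linspace(.007,.02,8)])) for t in np.radians(range(30,145,5))]
print(list(range(30,145,5)));print(prof(d,X));print(prof(b,X))
o=sensors.get_obs();print(o["ee_pos"],o["wrist_force"])
E
```

```text
time: 18.52
ee_pos: [0.4894, 0.316, 0.0662]
tcp_rot: [179.9, -0.1, 158.8]
wrist_force: [-9.4, 0.1, 12.2]
opening: 0.0001
grasp_force: 6.2
[30, 35, 40, 45, 50, 55, 60, 65, 70, 75, 80, 85, 90, 95, 100, 105, 110, 115, 120, 125, 130, 135, 140]
[194, 192, 190, 189, 186, 181, 173, 163, 150, 138, 130, 126, 128, 134, 145, 154, 162, 166, 169, 171, 172, 172, 166]
[68, 68, 67, 67, 66, 65, 65, 66, 67, 68, 69, 71, 72, 72, 71, 70, 69, 67, 66, 66, 67, 67, 68]
[0.48938073 0.31594249 0.06620975] [-9.84144498 -0.40872827 11.75389884]
```

```bash
python3 - <<'E'
from h import *
import pickle
a=pickle.load(open("c6.pkl","rb"))["scene"];d=camera("scene");X=np.array((.5565,.1782,.036))
g=lambda c:c["img"].astype(float).mean(2)
R=g(a);N=g(d)
print(np.round(proj(a,X),1)); print("rest");print(R[162:179,257:278].astype(int));print("now");print(N[162:179,257:278].astype(int))
for t in(128,95,85,76,67,58): print(t,np.round(proj(a,X+(.022*np.cos(np.radians(t)),.022*np.sin(np.radians(t)),0)),1))
E
```

```text
[267.6 169.6]
rest
[[142 140 138 142 148 130  93  66  60  60  73  77  79  77  76  79  76  79
   77  79  79]
 [143 142 143 146 131  92  74  79  75  76  79  74  77  75  77  79  75  79
   78  80  81]
 [139 143 143 140 100  81  74 103 105 101 118 122 124 123  86  87  79  78
   78  79 103]
 [142 145 137 113  81 104 139 162 164 125 175 149 178 145  89 106 104  93
   82  90 123]
 [146 137 110  96 139 161 194 199 202 124 163 155 194 138  93  91 116 129
  108  96 132]
 [143 117  82 144 192 200 198 199 200 161  97 190 201 186 157 128 150 161
  155 114 121]
 [130  93  85 188 198 200 200 198 199 199  87 154 196 202 202 180 181 147
  143 137  94]
 [ 94  75 113 190 198 198 195 198 199 201  89  60 171 197 201 202 174 123
   89 118  75]
 [ 76  64 130 192 196 200 199 199 200 201 147 139 170 198 203 201 203 174
  109 100  55]
 [ 77  53 106 185 198 197 199 201 202 204 199 202 202 200 202 201 202 179
  128  88  54]
 [ 75  44  52 137 185 198 201 203 200 201 203 201 203 202 200 202 180 126
  104  56  45]
 [ 76  63  43  60 136 171 189 200 201 202 202 200 200 203 201 176 123 104
   68  44  45]
 [ 70  79  48
[... 1353 characters left out ...]
113 113 114 192 197 198 201 202 200 199 177 124
  103  59  41]
 [ 47  44  35  48  87 105 115 115 155 193 198 199 201 201 198 177 121 101
   71  41  41]
 [ 41  36  41  37  37  71  94  94 164 184 189 190 185 180 168 107  95  67
   40  36  44]
 [ 50  47  44  39  42  42  48  51  94 129 141 145 130 120  81  50  40  38
   42  42  41]
 [ 43  46  49  48  45  47  42  37  47  44  51  51  49  45  41  39  43  40
   45  41  43]
 [ 47  38  47  44  46  51  45  43  44  39  41  48  45  43  38  42  45  44
   45  43  43]
 [ 47  43  45  47  43  44  44  51  44  46  45  53  51  45  42  47  40  34
   44  42  46]]
128 [266.4 166.2]
95 [269.7 166.4]
85 [270.6 166.6]
76 [271.3 166.9]
67 [272.  167.3]
58 [272.5 167.8]
```

In the scene pixels the pointer now runs from the hub (268,169) to (271.5,166), in the middle of the green band (about (271,164) to (272.5,167)). The height (0.066) and the torque balance (about 10 N) agree. I'll hold there and hand in.

```bash
python3 -m handwheel '{"gripper":[-1,-1,-1,-1,-1,-1,-1,-1],"slide":[[0,0,0],[0,0,0],[0,0,0],[0,0,0],[0,0,0],[0,0,0],[0,0,0],[0,0,0]],"yaw":[0,0,0,0,0,0,0,0]}' 60
python3 -c "
from workcell import ticket
print(ticket.job_done())"
```

```text
time: 19.33
ee_pos: [0.4894, 0.3159, 0.0662]
tcp_rot: [179.9, -0.1, 158.8]
wrist_force: [-10.1, -0.8, 12.1]
opening: -0.0003
grasp_force: 6.2
the job is handed in; nothing more can be done
None
```

I struck the punch home with the mallet, set the mallet back on its mat and let go of it, and handed the job in with the fingers still holding the lever at about mid green band; the hand-in returned no verdict.

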